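# Load the next tagged control module into the test nest and clamp it

## Task

The tag in the white-framed field of the tag board gives the colour of the job that is next: take the control module with that lid colour out of the rack and lower it gently (no dropping) fully home into the blue test nest, with its black plug end against the brass contact plate. Then turn the red clamp knob clockwise until it clicks past its detent and its arm lies over the module. Leave the other modules, the tags, the reel, the bottle and the screwdriver where they are.

Things in the scene. Friction and masses are not known exactly. Their poses are not given: they have to be found in the camera images.
- rack: fixed aluminium rack, three bays side by side (centres y = -49, 0, 49 mm), a module in each. Floor plate 8 mm high, 54 mm long in x; divider walls along x, 58 mm long, 5 mm thick, tops 56 mm above the bench, 44 mm free between: no room for fingers beside a module (its top is 8 mm below the wall tops), only at its two ends, which are open. Origin on the bench under its centre
- nest: fixed blue test nest, origin on the bench under the seat. Base 100 x 64 x 10 mm, plus a 60 mm wide foot to y = -121 mm for the clamp post. At x = -32.5 and +32.5 mm (inner faces) stand cheeks 6 mm thick, 36 mm wide, tops 58 mm above the bench, 8 mm above a seated module: no room for fingers at its ends. The cheek at -x is the brass contact plate, at +x blue
- nest_seat (a point): centre of the nest's seat floor, 10 mm above the bench; axes as the nest's. A module fully home has its origin here, its length along x. Pocket 65 (x) x 45 (y) mm: cheeks at the x ends, at the y sides only white lips 4 mm thick and 5 mm above the seat floor, so fingers have room there
- clamp (a joint): clamp knob angle, 0 open, 1.4 rad shut, growing clockwise seen from above. Detent: a spring holds it at 0 and resists with at most about 0.11 N m; past 0.7 rad it snaps by itself to 1.4. To be turned only once the module is home
- clamp_grip (a point): on the clamp's vertical axis (nest x = 0, y = -95 mm), 90 mm above the bench, mid red grip bar: 44 mm long, 12 mm thick, 68 to 99 mm above the bench, on a disc of 44 mm diameter. A red arm, 84 mm from the axis, top 68 mm above the bench, turns with it, parallel to the bar: open it points 170 degrees counter-clockwise from nest +x, shut it points to nest +y over the module
- board: black tag board, fixed, 60 x 160 x 6 mm, origin under its centre; three fields along its y at -50, 0 and +50 mm, a tag lying on each; the field at +50 mm has a white frame
- board_now (a point): centre of the white-framed field, on the board's top: the tag lying here gives the job that is next
- reel: bystander: solder reel stand, loose, black base 60 (x) x 90 (y) mm, reel with green flanges, 85 mm high; origin under its centre
- flux: bystander: white bottle with red cap, 36 mm diameter, 95 mm high, loose; origin under its centre
- driver: bystander: screwdriver with blue handle, 160 mm long, lying on the bench, 26 mm high; origin under the middle of its length, x along it
- module_green: control module with a green lid: box 60 (x) x 40 (y) x 40 (z) mm, grey body, green top, black plug end over the last 10 mm at +x; loose, about 0.14 kg, origin under its centre. At the start it stands in one of the rack's bays, its origin 8 mm above the bench, its x the same as the rack's x
- plug_green (a point): centre of the black plug end face of the green module (x = +30, z = 20 mm in its frame)
- tag_green: green job tag, 30 x 30 x 10 mm, loose on the tag board, origin under its centre
- module_yellow: control module with a yellow lid: box 60 (x) x 40 (y) x 40 (z) mm, grey body, yellow top, black plug end over the last 10 mm at +x; loose, about 0.14 kg, origin under its centre. At the start it stands in one of the rack's bays, its origin 8 mm above the bench, its x the same as the rack's x
- plug_yellow (a point): centre of the black plug end face of the yellow module (x = +30, z = 20 mm in its frame)
- tag_yellow: yellow job tag, 30 x 30 x 10 mm, loose on the tag board, origin under its centre
- module_orange: control module with an orange lid: box 60 (x) x 40 (y) x 40 (z) mm, grey body, orange top, black plug end over the last 10 mm at +x; loose, about 0.14 kg, origin under its centre. At the start it stands in one of the rack's bays, its origin 8 mm above the bench, its x the same as the rack's x
- plug_orange (a point): centre of the black plug end face of the orange module (x = +30, z = 20 mm in its frame)
- tag_orange: orange job tag, 30 x 30 x 10 mm, loose on the tag board, origin under its centre
Mind the look-alikes: they are no part of the job. Leave any pink look-alike of the module_green alone.

How it is judged:
On the way, in this order (a step that is already met when the one before it is completed fails the run):
1. the module named by the tag is fully home in the nest, plug end to the brass plate, while the clamp is still open (((horizontal distance between tag_green and board_now below 0.02 m and horizontal distance between module_green and nest_seat below 0.006 m and z of module_green in the frame of nest_seat between -0.004 and 0.003 m and angle between module_green's own z axis and vertical below 0.06 rad and x of plug_green in the frame of nest_seat below -0.022 m and angle between the x axis of module_green and the x axis of nest, either way round below 0.12 rad and linear speed of module_green below 0.03 m/s and value of joint clamp below 0.3 rad) or (horizontal distance between tag_yellow and board_now below 0.02 m and horizontal distance between module_yellow and nest_seat below 0.006 m and z of module_yellow in the frame of nest_seat between -0.004 and 0.003 m and angle between module_yellow's own z axis and vertical below 0.06 rad and x of plug_yellow in the frame of nest_seat below -0.022 m and angle between the x axis of module_yellow and the x axis of nest, either way round below 0.12 rad and linear speed of module_yellow below 0.03 m/s and value of joint clamp below 0.3 rad) or (horizontal distance between tag_orange and board_now below 0.02 m and horizontal distance between module_orange and nest_seat below 0.006 m and z of module_orange in the frame of nest_seat between -0.004 and 0.003 m and angle between module_orange's own z axis and vertical below 0.06 rad and x of plug_orange in the frame of nest_seat below -0.022 m and angle between the x axis of module_orange and the x axis of nest, either way round below 0.12 rad and linear speed of module_orange below 0.03 m/s and value of joint clamp below 0.3 rad))), for 0.2 s.
2. the clamp has clicked past its detent with that module still home (((horizontal distance between tag_green and board_now below 0.02 m and horizontal distance between module_green and nest_seat below 0.006 m and z of module_green in the frame of nest_seat between -0.004 and 0.003 m and angle between module_green's own z axis and vertical below 0.06 rad and x of plug_green in the frame of nest_seat below -0.022 m and angle between the x axis of module_green and the x axis of nest, either way round below 0.12 rad and linear speed of module_green below 0.03 m/s and value of joint clamp above 1.2 rad) or (horizontal distance between tag_yellow and board_now below 0.02 m and horizontal distance between module_yellow and nest_seat below 0.006 m and z of module_yellow in the frame of nest_seat between -0.004 and 0.003 m and angle between module_yellow's own z axis and vertical below 0.06 rad and x of plug_yellow in the frame of nest_seat below -0.022 m and angle between the x axis of module_yellow and the x axis of nest, either way round below 0.12 rad and linear speed of module_yellow below 0.03 m/s and value of joint clamp above 1.2 rad) or (horizontal distance between tag_orange and board_now below 0.02 m and horizontal distance between module_orange and nest_seat below 0.006 m and z of module_orange in the frame of nest_seat between -0.004 and 0.003 m and angle between module_orange's own z axis and vertical below 0.06 rad and x of plug_orange in the frame of nest_seat below -0.022 m and angle between the x axis of module_orange and the x axis of nest, either way round below 0.12 rad and linear speed of module_orange below 0.03 m/s and value of joint clamp above 1.2 rad))), for 0.2 s.
At the end, for the whole second after the job is handed in: The tagged module rests in the nest within 6 mm sideways, 3 mm in height, 0.06 rad of upright and 0.12 rad of in line, plug end at the brass; clamp past 1.2 rad and still; other modules within 12 mm, tags, reel, bottle and screwdriver within 20 mm of their start (((horizontal distance between tag_green and board_now below 0.02 m and horizontal distance between module_green and nest_seat below 0.006 m and z of module_green in the frame of nest_seat between -0.004 and 0.003 m and angle between module_green's own z axis and vertical below 0.06 rad and x of plug_green in the frame of nest_seat below -0.022 m and angle between the x axis of module_green and the x axis of nest, either way round below 0.12 rad and linear speed of module_green below 0.03 m/s and value of joint clamp above 1.2 rad) or (horizontal distance between tag_yellow and board_now below 0.02 m and horizontal distance between module_yellow and nest_seat below 0.006 m and z of module_yellow in the frame of nest_seat between -0.004 and 0.003 m and angle between module_yellow's own z axis and vertical below 0.06 rad and x of plug_yellow in the frame of nest_seat below -0.022 m and angle between the x axis of module_yellow and the x axis of nest, either way round below 0.12 rad and linear speed of module_yellow below 0.03 m/s and value of joint clamp above 1.2 rad) or (horizontal distance between tag_orange and board_now below 0.02 m and horizontal distance between module_orange and nest_seat below 0.006 m and z of module_orange in the frame of nest_seat between -0.004 and 0.003 m and angle between module_orange's own z axis and vertical below 0.06 rad and x of plug_orange in the frame of nest_seat below -0.022 m and angle between the x axis of module_orange and the x axis of nest, either way round below 0.12 rad and linear speed of module_orange below 0.03 m/s and value of joint clamp above 1.2 rad)) and velocity of joint clamp below 0.1 rad/s and distance of each of reel, flux, driver, tag_green, tag_yellow, tag_orange from where it was at the start of the episode below 0.02 m and ((horizontal distance between tag_green and board_now below 0.02 m and distance of each of module_yellow, module_orange from where it was at the start of the episode below 0.012 m) or (horizontal distance between tag_yellow and board_now below 0.02 m and distance of each of module_green, module_orange from where it was at the start of the episode below 0.012 m) or (horizontal distance between tag_orange and board_now below 0.02 m and distance of each of module_green, module_yellow from where it was at the start of the episode below 0.012 m))); the robot touches nothing.
It fails at once if a module is let fall: moving faster than 0.4 m/s while touching nothing (a drop of more than about 8 mm) ((linear speed of module_green above 0.4 m/s and contact force between module_green and anything else below 0.05 N) or (linear speed of module_yellow above 0.4 m/s and contact force between module_yellow and anything else below 0.05 N) or (linear speed of module_orange above 0.4 m/s and contact force between module_orange and anything else below 0.05 N)).
It fails at once if a tag, the reel, the bottle or the screwdriver is moved by more than 20 mm (distance of any of reel, flux, driver, tag_green, tag_yellow, tag_orange from where it was at the start of the episode above 0.02 m).
It fails at once if a module other than the one named by the tag is moved by more than 12 mm ((horizontal distance between tag_green and board_now below 0.02 m and distance of any of module_yellow, module_orange from where it was at the start of the episode above 0.012 m) or (horizontal distance between tag_yellow and board_now below 0.02 m and distance of any of module_green, module_orange from where it was at the start of the episode above 0.012 m) or (horizontal distance between tag_orange and board_now below 0.02 m and distance of any of module_green, module_yellow from where it was at the start of the episode above 0.012 m)).
It also fails if it takes over 72 s, if anything falls off the work surface, if the arm or the gripper's body presses on something with over 40 N, if the wrist force passes 120 N, or if a joint passes its speed limit or range.

## Robot

A 6-joint arm with a two-finger parallel gripper is mounted at the origin on the work surface. World frame = base frame: x ahead of the robot, y to its left, z up, the work surface at z = 0. Lengths are in m, angles in rad, forces in N, time in s.
With the tool pointing down it reaches from about 0.375 to 0.9 m from the base axis. Payload 3.1 kg.
Tool frame: the origin (TCP) lies midway between the tips of the shut fingers; the grasp point (between the pads) lies 19 mm behind it; z points along the fingers, y is the line along which they close (so a half turn about z gives the same grasp; the last joint's range is limited). The gripper opens to 87 mm and grips with 3 to 60 N. Pads are 19 mm wide; open, the fingers measure 117 mm over their backs; the gripper's body (75 mm by 190 mm) begins 51 mm behind the grasp point.
Start: joints at [1.079, 0.527, 1.433, -0, 1.181, -0.178], TCP at [0.193, 0.594, 0.223] pointing down, gripper open.
Joint ranges: [-3.08, 3.08], [-0.75, 2.2], [0.22, 2.44], [-1.43, 4.57], [0, 2.65], [-2.85, 2.85]. Speed limits (rad/s): [2.79, 2.79, 3.14, 3.14, 3.14, 3.14].

## Interface

Orientations are given as a unit quaternion [x, y, z, w].
In Python, from rig import robot gives the robot as it stands. The module is installed in compiled form; this text tells all that it offers.
- The arm moves only by the tool play_rows, never from a script. Its arguments are lists of equal length, an entry for each row: "gripper": the closure, from -1 (fully open) to 1 (shut); "delta_pos": the shift along the tool's x, y, z in cm, a list of three; "turn": the turn, a rotation vector about the tool's x, y, z in rad, a list of three. A call has 1 to 12 rows; each row is the pose to reach, as a shift and turn from the pose commanded when the call began, along the tool's axes at that moment; what a row does not reach only later rows make up. A row lasts 1/8 s, in which the tool goes at most 62.5 mm and 10.7 degrees, less where a joint would pass 70% of its speed; a pose out of reach is approached as far as the arm can. A call with a gripper value outside its range is refused whole. The fingers move at their own pace and stop on an object; "squeeze" is the grip in N (left out, the last holds). Time passes only in rows, so rows that repeat a pose let the fingers close. It gives the time, the measured TCP pose, the force, the opening and the grip force at its end, in the units of the state.
- robot.get_obs(): the state, without advancing time (a new reading comes with each control period).
- robot.camera(name): name is "side" or "top"; returns a dict with "color" (384x512x3 uint8, red, green, blue), "vfov" (degrees; the focal length in pixels is half the picture's height over the tangent of half this angle, whatever the lens; pixels are square), "cx", "cy" (the principal point, pixels), "R" (3x3) and "t" (3): a world point X has camera coordinates R X + t. Camera axes: x right, y down, z forward; pixel columns grow to the right and rows downward; lengths in m; the calibration is good to about 2 mm. A picture is of the moment at which its call begins. There is no depth.
- robot.hand_in(): hands the job in; it is judged then, once.
The state is a dict: "time": time; "q": joint angles; "joint_velocities": joint speeds; "joint_torque": joint torques, N m; "position": TCP position; "tool_rot": TCP orientation; "ft_force": force on the tool from outside, world axes, zero at the start; "moment": the same for the moment, N m; "grip_width": finger opening in m; "grip_force": force on a finger pad.
Only numpy, scipy, OpenCV 4.12 (cv2) and the standard library are available. Lean on these libraries where they do the work, as an engineer would, in place of code of your own. Each camera call takes 0.05 s, during which the arm holds its last target. There are 200 camera calls.

## Working session

There is one attempt and no reset: what is moved stays moved. The work goes in short steps, Python scripts to look and compute and a tool call to move; the robot and the scene stay as the last step left them, time stands still between calls to the robot, and variables do not carry over. Pictures are saved under pics/ and viewed, at most 10 in all, crops included, and the job is handed in when it is done.

Besides the shell and the picture viewer there is one more tool, called after "Emit:" as a command line: name --argument value ..., lists and objects as JSON in quotes. play_rows: Moves the arm, as the interface text tells. Its arguments: {"type":"object","properties":{"gripper":{"type":"array","items":{"type":"number"}},"delta_pos":{"type":"array","items":{"type":"array","items":{"type":"number"}}},"turn":{"type":"array","items":{"type":"array","items":{"type":"number"}}},"squeeze":{"type":"number"}},"required":["gripper","delta_pos","turn"]}

```bash
mkdir -p pics; python3 - <<'E'
from rig import robot
import cv2,numpy as np
for n in("top","side"):
    c=robot.camera(n); cv2.imwrite(f"pics/{n}0.png",cv2.cvtColor(c["color"],cv2.COLOR_RGB2BGR))
    print(n,c["vfov"],c["cx"],c["cy"],np.round(c["R"],4).tolist(),np.round(c["t"],4).tolist())
o=robot.get_obs();print({k:np.round(v,3).tolist() for k,v in o.items()})
E
```

```text
top 44.99321997270716 254.45772232553918 188.61408568256735 [[-0.0139, -0.9999, 0.0001], [-0.995, 0.0138, -0.0994], [0.0993, -0.0015, -0.9951]] [-0.0081, 0.593, 1.0028]
side 47.54778717390246 259.43416787877806 197.230096154037 [[0.9959, -0.0902, -0.0105], [-0.0715, -0.707, -0.7035], [0.056, 0.7014, -0.7106]] [-0.5802, 0.1093, 1.0493]
{'time': 0.1, 'q': [1.079, 0.528, 1.434, -0.0, 1.181, -0.178], 'joint_velocities': [-0.0, -0.002, -0.005, -0.002, -0.0, 0.002], 'joint_torque': [-0.0, -44.099, -17.715, 0.064, 0.053, -0.0], 'position': [0.193, 0.594, 0.222], 'tool_rot': [0.156, 0.988, -0.001, -0.0], 'ft_force': [-0.066, 0.483, 0.409], 'moment': [0.043, -0.011, -0.031], 'grip_force': 0.0, 'grip_width': 0.087}
```

View pics/top0.png

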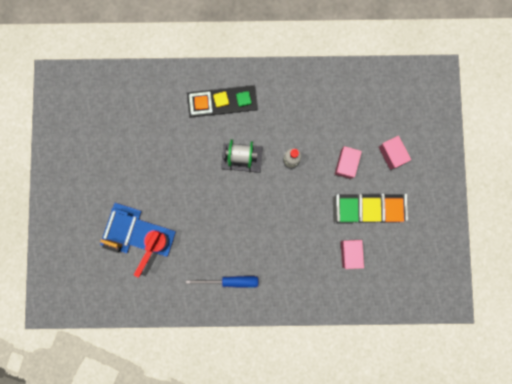

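View pics/side0.png

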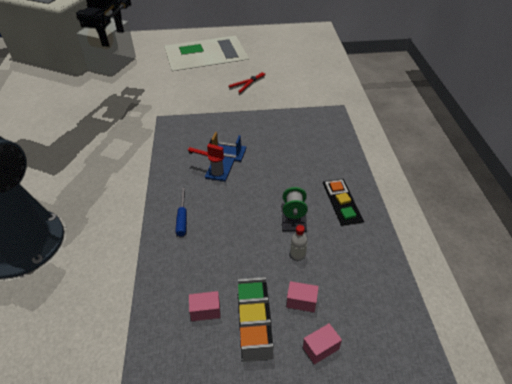

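The framed tag (202,102 in the top view) is orange. The candidates are the orange module at (395,209), yellow at (371,209), green at (348,209), and pink look-alikes at (349,162), (396,152) and (353,254). I choose (395,209) and will check it in a close crop with the nest.

```bash
cat > h.py <<'E'
import numpy as np,cv2
from rig import robot
def cam(n):
    c=robot.camera(n); c["f"]=192/np.tan(np.radians(c["vfov"]/2)); return c
def ray(c,p,z):
    R,t=np.array(c["R"]),np.array(c["t"]); C=-R.T@t
    d=R.T@np.array([(p[0]-c["cx"])/c["f"],(p[1]-c["cy"])/c["f"],1]); return (C+d*(z-C[2])/d[2])[:2]
def proj(c,X):
    v=np.array(c["R"])@np.array(X)+np.array(c["t"]); return [c["cx"]+c["f"]*v[0]/v[2],c["cy"]+c["f"]*v[1]/v[2]]
def mask(c,hl,hh,s=120,v=60):
    return cv2.inRange(cv2.cvtColor(c["color"],cv2.COLOR_RGB2HSV),(hl,s,v),(hh,255,255))
def rects(c,z,hl,hh,s=120,v=60,amin=25):
    for k in cv2.findContours(mask(c,hl,hh,s,v),cv2.RETR_EXTERNAL,cv2.CHAIN_APPROX_NONE)[0]:
        if cv2.contourArea(k)<amin: continue
        r=cv2.minAreaRect(k); b=cv2.boxPoints(r); w=np.array([ray(c,p,z) for p in b])
        print("px",np.round(r[0],1),"ctr",np.round(ray(c,r[0],z),4),"corners",np.round(w,3).tolist())
E
python3 - <<'E'
from h import *
c=cam("top");s=cam("side")
def crop(c,x,y,w,h,k):
    return cv2.resize(c["color"][y:y+h,x:x+w],None,fx=k,fy=k,interpolation=cv2.INTER_CUBIC)
a=np.hstack([crop(c,325,180,95,55,4),crop(c,95,195,90,90,4)[:220]]) if 0 else None
o=np.zeros((600,800,3),np.uint8)
for im,x,y in((crop(c,325,180,95,55,4),0,0),(crop(c,95,195,90,90,4),400,0),(crop(s,225,265,60,95,4),0,220),(crop(s,180,125,75,60,4),400,360)):
    h,w=im.shape[:2]; h=min(h,600-y);w=min(w,800-x); o[y:y+h,x:x+w]=im[:h,:w]
cv2.imwrite("pics/crop1.png",o[:,:,::-1])
for nm,z,a,b in(("orange .048",.048,6,17),("yellow .048",.048,20,34),("green",.048,45,80),("red",.09,0,4),("blue",.01,100,125)):
    print(nm);rects(c,z,a,b)
print("SIDE")
for nm,z,a,b in(("orange",.048,6,17),("yellow",.048,20,34),("green",.048,45,80)):
    print(nm);rects(s,z,a,b)
E
```

```text
orange .048
px [394. 209.] ctr [ 0.5422 -0.3195] corners [[0.569, -0.301], [0.568, -0.34], [0.516, -0.338], [0.516, -0.299]]
px [200.5 102.5] ctr [0.7855 0.1012] corners [[0.801, 0.116], [0.8, 0.087], [0.77, 0.087], [0.771, 0.116]]
yellow .048
px [372. 209.] ctr [ 0.5429 -0.2716] corners [[0.569, -0.253], [0.569, -0.292], [0.517, -0.29], [0.517, -0.251]]
px [220.6  99. ] ctr [0.7929 0.0563] corners [[0.806, 0.076], [0.813, 0.044], [0.78, 0.036], [0.773, 0.068]]
green
px [348.5 209.5] ctr [ 0.5425 -0.2204] corners [[0.568, -0.203], [0.567, -0.24], [0.517, -0.238], [0.518, -0.201]]
px [228.9 152.9] ctr [0.6708 0.0389] corners [[0.644, 0.044], [0.698, 0.041], [0.697, 0.034], [0.644, 0.037]]
px [243.3  98.3] ctr [0.7938 0.0057] corners [[0.806, 0.024], [0.813, -0.006], [0.782, -0.013], [0.775, 0.017]]
red
px [145.6 252.5] ctr [0.4572 0.2105] corners [[0.431, 0.258], [0.509, 0.194], [0.483, 0.163], [0.406, 0.227]]
px [294. 153.] ctr [ 0.6613 -0.1009] corners [[0.67, -0.093], [0.67, -0.109], [0.653, -0.109], [0.653, -0.092]]
blue
px [239.5 281. ] ctr [0.3887 0.0197] corners [[0.4, 0.059], 
[... 271 characters left out ...]
[0.518, -0.336]]
px [336.5 186. ] ctr [0.7857 0.0676] corners [[0.772, 0.084], [0.805, 0.081], [0.799, 0.052], [0.766, 0.055]]
yellow
px [252.3 311.6] ctr [ 0.5448 -0.267 ] corners [[0.518, -0.248], [0.572, -0.248], [0.57, -0.286], [0.519, -0.285]]
px [342.8 197.7] ctr [0.7922 0.0251] corners [[0.775, 0.038], [0.811, 0.046], [0.809, 0.012], [0.774, 0.005]]
green
px [250.5 290.2] ctr [ 0.545  -0.2176] corners [[0.52, -0.199], [0.57, -0.2], [0.569, -0.235], [0.52, -0.235]]
px [347.9 211.7] ctr [ 0.7939 -0.0226] corners [[0.779, -0.009], [0.812, -0.004], [0.809, -0.036], [0.776, -0.041]]
px [190.9  48.8] ctr [0.402  0.8545] corners [[0.36, 0.874], [0.441, 0.888], [0.444, 0.836], [0.365, 0.822]]
```

View pics/crop1.png

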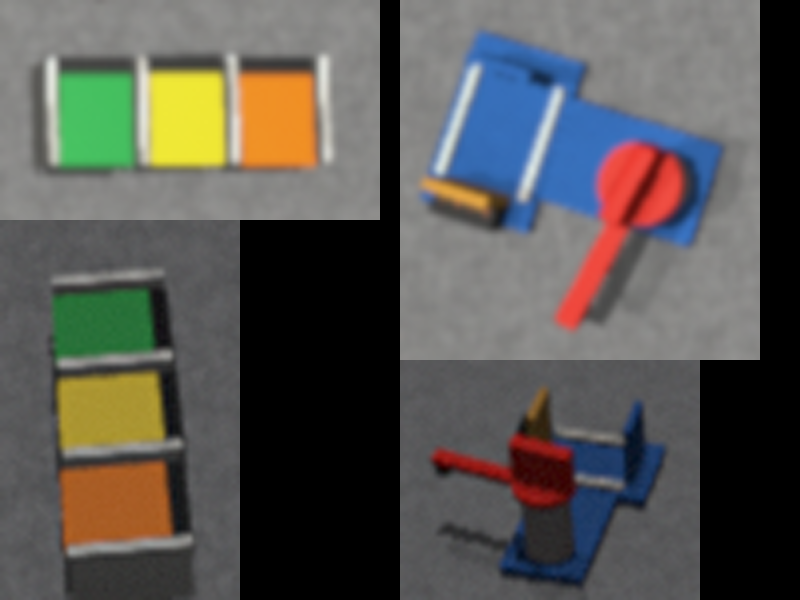

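Pics: the framed tag is orange, and the orange module is in the -y bay at (394,209), with its black plug end at world +x. The nest's brass plate is at the lower left. I'll now measure the nest and plan the first moves.

```bash
cat >> h.py <<'E'
def delta(tgt,psi=None,p0=None):
    from scipy.spatial.transform import Rotation as Ro
    o=robot.get_obs(); R=Ro.from_quat(o["tool_rot"]).as_matrix(); p=np.array(o["position"]) if p0 is None else p0
    a=np.arctan2(R[1,1],R[0,1])
    d=None if psi is None else -((np.radians(psi)-a+np.pi)%(2*np.pi)-np.pi)
    print("psi now",round(np.degrees(a),2),"pos",np.round(p,4),"tilt",np.round(R[2,:2],4),"-> delta cm",np.round(R.T@(np.array(tgt)-p)*100,2),"turnz",d)
E
python3 - <<'E'
from h import *
for n in("top","side"):
    c=cam(n);print(n)
    h=cv2.cvtColor(c["color"],cv2.COLOR_RGB2HSV)
    x,y,w,hh=(95,195,85,85) if n=="top" else (180,125,75,60)
    roi=np.zeros(h.shape[:2],np.uint8);roi[y:y+hh,x:x+w]=255
    hm=cv2.inRange(h,(0,0,150 if n=="top" else 110),(180,60,255))&roi
    for k in cv2.findContours(hm,cv2.RETR_EXTERNAL,cv2.CHAIN_APPROX_NONE)[0]:
        if cv2.contourArea(k)<8: continue
        r=cv2.minAreaRect(k); b=[ray(c,p,.015) for p in cv2.boxPoints(r)]
        m=cv2.moments(k);print("lip",np.round(r[0],1),np.round(ray(c,(m["m10"]/m["m00"],m["m01"]/m["m00"]),.015),4),np.round(b,4).tolist())
    hc=dict(c)
    for nm,a,b,z in(("blue",100,125,.01),("brass",8,25,.055),("red",0,6,.068)):
        mk=cv2.inRange(h,(a,100,60 if nm!="blue" else 30),(b,255,255))&roi
        for k in cv2.findContours(mk,cv2.RETR_EXTERNAL,cv2.CHAIN_APPROX_NONE)[0]:
            if cv2.contourArea(k)<15: continue
            r=cv2.minAreaRect(k);print(nm,np.round(r[0],1),np.round(ray(c,r[0],z),4),np.round([ray(c,p,z) for p in cv2.boxPoints(r)],4).tolist(), "px",np.round(cv2.boxPoints(r),1).tolist())
        if nm=="red" and n=="top":
            d=cv2.erode(mk,cv2.getStructuringElement(2,(11,11)));m=cv2.moments(d);print("disc",m["m00"],np.round(ray(c,(m["m10"]/m["m00"],m["m01"]/m["m00"]),.068),4))
delta([.55,.2,.25],0);delta([.5475,-.318,.15],0)
E
```

```text
top
lip [129.9 230.8] [0.5021 0.2641] [[0.4744, 0.2771], [0.5345, 0.2559], [0.5322, 0.2499], [0.4722, 0.2712]]
lip [108.9 224.9] [0.516  0.3111] [[0.4888, 0.3233], [0.5475, 0.3046], [0.5454, 0.2985], [0.4867, 0.3172]]
blue [139.4 233.3] [0.4974 0.2435] [[0.473, 0.3301], [0.5687, 0.3021], [0.522, 0.1564], [0.4271, 0.1856]] px [[100.69999694824219, 244.8000030517578], [113.80000305175781, 202.0], [178.1999969482422, 221.8000030517578], [165.0, 264.6000061035156]]
brass [110.2 243.6] [0.4762 0.295 ] [[0.4776, 0.3168], [0.4885, 0.3133], [0.4747, 0.2732], [0.4639, 0.2767]] px [[100.0, 243.0], [101.69999694824219, 237.89999389648438], [120.30000305175781, 244.10000610351562], [118.5999984741211, 249.1999969482422]]
red [145.7 252.7] [0.4561 0.2156] [[0.4287, 0.2636], [0.509, 0.1986], [0.4835, 0.1672], [0.4037, 0.2324]] px [[122.69999694824219, 266.1000061035156], [153.89999389648438, 227.5], [168.60000610351562, 239.3000030517578], [137.39999389648438, 278.0]]
disc 16320.0 [0.4807 0.1954]
side
lip [226.5 143.1] [0.512  0.3144] [[0.494, 0.3171], [0.4948, 0.3237], [0.5328, 0.3108], [0.5319, 
[... 559 characters left out ...]
 [0.4103, 0.2448], [0.5031, 0.1958], [0.4962, 0.1623]] px [[186.39999389648438, 154.1999969482422], [188.60000610351562, 145.8000030517578], [223.0, 155.0], [220.8000030517578, 163.3000030517578]]
red [214.4 146.6] [0.4807 0.2341] [[0.46, 0.2347], [0.463, 0.2531], [0.5014, 0.2335], [0.498, 0.2155]] px [[206.8000030517578, 146.89999389648438], [207.8000030517578, 142.6999969482422], [221.89999389648438, 146.1999969482422], [220.89999389648438, 150.5]]
psi now 72.02 pos [0.1928 0.5943 0.2222] tilt [ 0.0001 -0.0007] -> delta cm [-46.15 -26.48  -2.76] turnz 1.257003052798297
psi now 72.02 pos [0.1928 0.5943 0.2222] tilt [ 0.0001 -0.0007] -> delta cm [-61.9  -75.82   7.27] turnz 1.257003052798297
```

Emit:
play_rows --gripper '[-1,-1,-1,-1,-1,-1,-1,-1,-1,-1,-1,-1]' --delta_pos '[[-5,-3,-0.4],[-10,-6,-0.8],[-15,-9,-1],[-20,-12,-1.3],[-25,-15,-1.6],[-30,-18,-2],[-35,-20.5,-2.3],[-40,-23.3,-2.5],[-46.1,-26.5,-2.8],[-46.1,-26.5,-2.8],[-48,-32,-2],[-49.7,-37.5,-1]]' --turn '[[0,0,0.12],[0,0,0.25],[0,0,0.38],[0,0,0.51],[0,0,0.64],[0,0,0.77],[0,0,0.9],[0,0,1.03],[0,0,1.16],[0,0,1.257],[0,0,1.257],[0,0,1.257]]' --squeeze 30

```text
time: 1.8
position: [0.5503, 0.0832, 0.2325]
tool_rot: [0.707, 0.708, 0.0, 0.001]
ft_force: [0.2, -0.5, -0.0]
grip_width: 0.087
grip_force: 0.0
```

```bash
python3 - <<'E'
from h import *
delta([.5475,-.318,.15],-.6)
E
```

```text
psi now 0.08 pos [0.5503 0.0832 0.2325] tilt [-0.0002  0.0014] -> delta cm [-40.12  -0.35   8.26] turnz 0.011914737094804284
```

Emit:
play_rows --gripper '[-1,-1,-1,-1,-1,-1,-1,-1,-1,-1]' --delta_pos '[[-5,0,0],[-11,0,0],[-17,-0.1,0],[-23,-0.1,0],[-29,-0.2,0],[-35,-0.3,2],[-40.1,-0.3,5],[-40.1,-0.3,8.2],[-40.1,-0.3,8.2],[-40.1,-0.3,8.2]]' --turn '[[0,0,0.01],[0,0,0.01],[0,0,0.01],[0,0,0.01],[0,0,0.01],[0,0,0.01],[0,0,0.01],[0,0,0.01],[0,0,0.01],[0,0,0.01]]'

```text
time: 3.05
position: [0.5474, -0.3164, 0.1515]
tool_rot: [0.71, 0.704, 0.0, 0.001]
ft_force: [0.9, -0.2, 0.1]
grip_width: 0.0871
grip_force: 0.0
```

```bash
python3 - <<'E'
from h import *
delta([.5475,-.318,.018],-.6)
c=cam("side");i=c["color"]
print([proj(c,[.5475,-.318,.048]),proj(c,robot.get_obs()["position"])])
cv2.imwrite("pics/a1.png",cv2.resize(i[224:384,160:372],None,fx=3.5,fy=3.5)[:,:,::-1])
E
```

```text
psi now -0.53 pos [ 0.5474 -0.3164  0.1515] tilt [-0.0006  0.0009] -> delta cm [-0.15 -0.   13.35] turnz 0.0012043361622957605
[[np.float64(255.86130702987333), np.float64(335.58245579097877)], [np.float64(254.97740862289322), np.float64(305.8318371597984)]]
```

View pics/a1.png

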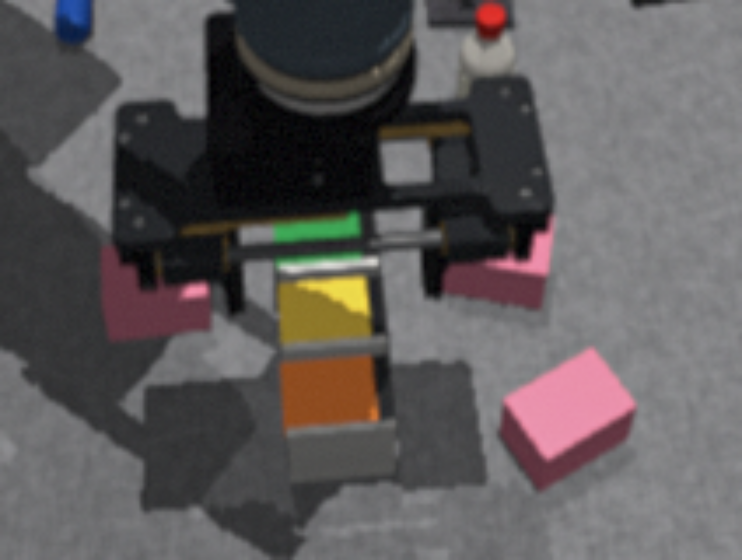

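The hand is straddling the orange bay in line with the module (crop 330,390), and the fingers clear the pink blocks. Next I lower, grip and lift.

Emit:
play_rows --gripper '[-0.8,-0.8,-0.8,-0.8,-0.8,-0.8,-0.8]' --delta_pos '[[-0.1,0,2.5],[-0.1,0,5],[-0.1,0,8],[-0.1,0,10.5],[-0.1,0,12.5],[-0.1,0,13.3],[-0.1,0,13.3]]' --turn '[[0,0,0],[0,0,0],[0,0,0],[0,0,0],[0,0,0],[0,0,0],[0,0,0]]'

```text
time: 3.98
position: [0.5471, -0.3176, 0.0178]
tool_rot: [0.711, 0.704, -0.0, 0.0]
ft_force: [-0.5, -0.4, 0.5]
grip_width: 0.0784
grip_force: 0.0
```

Emit:
play_rows --gripper '[-0.5,-0.4,-0.3,0,0.3,1,1,1]' --delta_pos '[[0,0,0],[0,0,0],[0,0,0],[0,0,0],[0,0,0],[0,0,0],[0,0,0],[0,0,0]]' --turn '[[0,0,0],[0,0,0],[0,0,0],[0,0,0],[0,0,0],[0,0,0],[0,0,0],[0,0,0]]'

```text
time: 4.97
position: [0.5473, -0.318, 0.0182]
tool_rot: [0.711, 0.704, 0.0, 0.001]
ft_force: [-0.0, 1.8, 6.4]
grip_width: 0.0597
grip_force: 30.0
```

Emit:
play_rows --gripper '[1,1,1,1,1,1,1]' --delta_pos '[[0,0,-0.5],[0,0,-2],[0,0,-5],[0,0,-9],[0,0,-13],[0,0,-16],[0,0,-16]]' --turn '[[0,0,0],[0,0,0],[0,0,0],[0,0,0],[0,0,0],[0,0,0],[0,0,0]]'

```text
time: 5.85
position: [0.5482, -0.3187, 0.1807]
tool_rot: [0.711, 0.704, 0.0, 0.003]
ft_force: [-0.2, -0.8, -1.7]
grip_width: 0.0594
grip_force: 30.0
```

```bash
python3 - <<'E'
from h import *
delta([.62,.16,.178],90)
E
```

```text
psi now -0.57 pos [ 0.5482 -0.3187  0.1807] tilt [-0.0042  0.005 ] -> delta cm [47.94  6.71  0.11] turnz -1.5806699035037166
```

Emit:
play_rows --gripper '[1,1,1,1,1,1,1,1,1,1,1,1]' --delta_pos '[[3,0.4,0],[8,1.1,0],[13,1.8,0],[18,2.5,0],[23,3.2,0],[28,3.9,0],[33,4.6,0],[38,5.3,0],[43,6,0],[46,6.5,0],[47.9,6.7,0],[47.9,6.7,0]]' --turn '[[0,0,-0.1],[0,0,-0.25],[0,0,-0.4],[0,0,-0.55],[0,0,-0.7],[0,0,-0.85],[0,0,-1],[0,0,-1.15],[0,0,-1.3],[0,0,-1.45],[0,0,-1.55],[0,0,-1.58]]'

```text
time: 7.35
position: [0.6172, 0.1619, 0.1756]
tool_rot: [-0.001, 1.0, -0.0, -0.002]
ft_force: [-0.4, -0.4, -2.4]
grip_width: 0.0598
grip_force: 30.0
```

Emit:
play_rows --gripper '[1,1,1,1,1,1]' --delta_pos '[[0,0,0],[0,0,4],[0,0,8],[0,0,12],[0,0,14],[0,0,14]]' --turn '[[0,0,0],[0,0,0],[0,0,0],[0,0,0],[0,0,0],[0,0,0]]'

```text
time: 8.1
position: [0.6176, 0.1597, 0.0361]
tool_rot: [0.001, 1.0, -0.0, -0.002]
ft_force: [0.2, 0.1, -1.2]
grip_width: 0.0593
grip_force: 30.0
```

```bash
python3 - <<'E'
from h import *
delta([.62,.16,.0102],90)
for n in("top","side"):
    c=cam(n);i=c["color"];u,v=map(int,proj(c,[.62,.16,.05]));print(u,v)
    rects(c,.07,5,18,100,40)
    if n=="side": cv2.imwrite("pics/a2.png",cv2.resize(i[v-70:v+70,u-90:u+90],None,fx=4,fy=4)[:,:,::-1])
E
```

```text
psi now 89.87 pos [0.6176 0.1597 0.0361] tilt [ 0.0034 -0.0004] -> delta cm [-0.25  0.03  2.59] turnz -0.002284049174493319
173 176
px [200.5 102.5] ctr [0.7791 0.0986] corners [[0.794, 0.113], [0.793, 0.084], [0.764, 0.085], [0.765, 0.113]]
267 165
px [336.3 185.9] ctr [0.778  0.0458] corners [[0.764, 0.06], [0.796, 0.064], [0.792, 0.031], [0.76, 0.028]]
px [213.5 138.5] ctr [0.4791 0.2678] corners [[0.473, 0.299], [0.487, 0.297], [0.485, 0.238], [0.472, 0.24]]
```

View pics/a2.png

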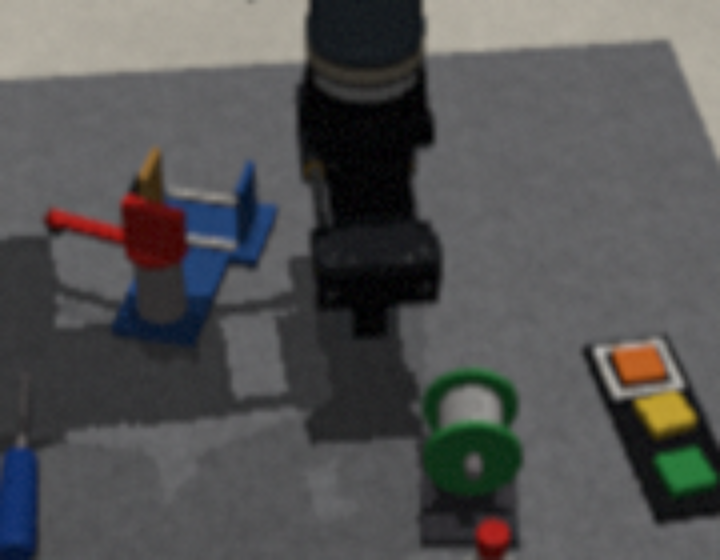

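The module is held between the fingers above clear bench, and the hand is free of the reel (crop 470,430). I set it down slowly and release.

Emit:
play_rows --gripper '[1,1,1,1,1,1]' --delta_pos '[[0,0,1.2],[0,0,2],[0,0,2.3],[0,0,2.5],[0,0,2.6],[0,0,2.6]]' --turn '[[0,0,0],[0,0,0],[0,0,0],[0,0,0],[0,0,0],[0,0,0]]'

```text
time: 8.95
position: [0.6187, 0.1607, 0.0116]
tool_rot: [0.0, 1.0, -0.0, 0.0]
ft_force: [0.0, -0.6, -2.0]
grip_width: 0.0596
grip_force: 30.0
```

Emit:
play_rows --gripper '[1,1,1]' --delta_pos '[[0,0,0.1],[0,0,0.15],[0,0,0.15]]' --turn '[[0,0,0],[0,0,0],[0,0,0]]'

```text
time: 9.32
position: [0.6187, 0.1607, 0.0102]
tool_rot: [0.0, 1.0, 0.0, 0.0]
ft_force: [-0.5, -0.2, -0.3]
grip_width: 0.0598
grip_force: 30.0
```

Emit:
play_rows --gripper '[0,-0.7,-0.7,-0.7,-0.7,-0.7,-0.7,-0.7]' --delta_pos '[[0,0,0],[0,0,0],[0,0,0],[0,0,0],[0,0,-2],[0,0,-5],[0,0,-8],[0,0,-8]]' --turn '[[0,0,0],[0,0,0],[0,0,0],[0,0,0],[0,0,0],[0,0,0],[0,0,0],[0,0,0]]'

```text
time: 10.32
position: [0.6212, 0.161, 0.0941]
tool_rot: [0.0, 1.0, 0.0, 0.004]
ft_force: [0.5, 0.0, -1.2]
grip_width: 0.0738
grip_force: 0.0
```

Emit:
play_rows --gripper '[-0.7,-0.7,-0.7,-0.7,-0.7,-0.7,-0.7,-0.7,-0.7,-0.7,-0.7]' --delta_pos '[[0,0,0],[0,0,0],[0,0,0],[0,0,0],[0,0,0],[0,0,0],[0,0,0],[0,0,0],[0,0,0],[0,0,0],[0,0,0]]' --turn '[[0,0,0.16],[0,0,0.32],[0,0,0.48],[0,0,0.64],[0,0,0.8],[0,0,0.96],[0,0,1.12],[0,0,1.28],[0,0,1.44],[0,0,1.571],[0,0,1.571]]'

```text
time: 11.7
position: [0.6181, 0.1606, 0.0895]
tool_rot: [0.707, 0.707, -0.0, -0.0]
ft_force: [-0.7, 0.1, -0.8]
grip_width: 0.0739
grip_force: 0.0
```

```bash
python3 - <<'E'
from h import *
delta([.6187,.1607,.023],0)
for n in("top","side"):
    c=cam(n);print(n);rects(c,.04,5,18,100,30)
E
```

```text
psi now 0.03 pos [0.6181 0.1606 0.0895] tilt [-0.0001 -0.0013] -> delta cm [0.01 0.07 6.65] turnz 0.0005473224038574642
top
px [183.5 178. ] ctr [0.6176 0.14  ] corners [[0.638, 0.15], [0.637, 0.13], [0.597, 0.13], [0.598, 0.15]]
px [200.5 102.5] ctr [0.7878 0.1021] corners [[0.803, 0.117], [0.803, 0.087], [0.773, 0.088], [0.773, 0.117]]
side
px [336.3 185.9] ctr [0.7881 0.0762] corners [[0.773, 0.091], [0.807, 0.095], [0.803, 0.061], [0.77, 0.058]]
px [268.  170.5] ctr [0.6198 0.1529] corners [[0.601, 0.185], [0.645, 0.181], [0.638, 0.121], [0.596, 0.126]]
px [213.5 138.5] ctr [0.4772 0.3072] corners [[0.47, 0.339], [0.485, 0.338], [0.484, 0.276], [0.47, 0.278]]
```

Emit:
play_rows --gripper '[-0.7,-0.7,-0.7,-0.7,-0.7,-0.2,0,0.3,1,1,1]' --delta_pos '[[0,0,2],[0,0,4],[0,0,6],[0,0,6.65],[0,0,6.65],[0,0,6.65],[0,0,6.65],[0,0,6.65],[0,0,6.65],[0,0,6.65],[0,0,6.65]]' --turn '[[0,0,0],[0,0,0],[0,0,0],[0,0,0],[0,0,0],[0,0,0],[0,0,0],[0,0,0],[0,0,0],[0,0,0],[0,0,0]]'

```text
time: 13.18
position: [0.6188, 0.1607, 0.0238]
tool_rot: [0.707, 0.707, 0.0, 0.0]
ft_force: [0.4, 0.3, 1.6]
grip_width: 0.0401
grip_force: 30.0
```

```bash
python3 - <<'E'
from h import *
delta([.510,.2865,.143],72.2)
E
```

```text
psi now -0.06 pos [0.6188 0.1607 0.0238] tilt [0.     0.0004] -> delta cm [ 12.57 -10.89 -11.92] turnz -1.2611288642076248
```

Emit:
play_rows --gripper '[1,1,1,1,1,1,1,1,1,1,1,1]' --delta_pos '[[0,0,-1],[0,0,-4],[0,0,-8],[1.5,-1.3,-11.9],[3.5,-3,-11.9],[5.5,-4.7,-11.9],[7.5,-6.4,-11.9],[9.5,-8.1,-11.9],[11.5,-9.8,-11.9],[12.6,-10.9,-11.9],[12.6,-10.9,-11.9],[12.6,-10.9,-11.9]]' --turn '[[0,0,0],[0,0,0],[0,0,-0.1],[0,0,-0.25],[0,0,-0.4],[0,0,-0.55],[0,0,-0.7],[0,0,-0.85],[0,0,-1],[0,0,-1.15],[0,0,-1.261],[0,0,-1.261]]'

```text
time: 14.68
position: [0.5093, 0.287, 0.1427]
tool_rot: [0.155, 0.988, -0.0, -0.0]
ft_force: [0.8, 0.7, -2.4]
grip_width: 0.0395
grip_force: 30.0
```

Emit:
play_rows --gripper '[1,1,1,1]' --delta_pos '[[0,0,1],[0,0,3],[0,0,4],[0,0,4]]' --turn '[[0,0,0],[0,0,0],[0,0,0],[0,0,0]]'

```text
time: 15.18
position: [0.5091, 0.2863, 0.1014]
tool_rot: [0.155, 0.988, -0.001, -0.001]
ft_force: [-0.7, -0.7, -0.9]
grip_width: 0.04
grip_force: 30.0
```

```bash
python3 - <<'E'
from h import *
delta([.510,.2865,.1],72.2)
zt=robot.get_obs()["position"][2]+.0162
o=np.zeros((600,800,3),np.uint8)
for n,y in(("top",0),("side",0)):
    c=cam(n);i=c["color"];print(n,zt);rects(c,zt,5,18,110,30)
    u,v=(135,240) if n=="top" else (218,150)
    cr=cv2.resize(i[v-60:v+60,u-40:u+40],None,fx=5,fy=5,interpolation=2); x=0 if n=="top" else 400
    o[:600,x:x+400]=cr
cv2.imwrite("pics/a3.png",o[:,:,::-1])
E
```

```text
psi now 72.14 pos [0.5091 0.2863 0.1014] tilt [ 0.0021 -0.0015] -> delta cm [-0.08  0.05  0.14] turnz -0.0011033348087403638
top 0.11761090895054213
px [200.5 102.5] ctr [0.7651 0.0932] corners [[0.779, 0.107], [0.779, 0.08], [0.751, 0.08], [0.752, 0.107]]
side 0.11761090895054213
px [336.4 185.8] ctr [ 0.762  -0.0023] corners [[0.749, 0.011], [0.779, 0.014], [0.775, -0.016], [0.745, -0.018]]
px [214.  139.5] ctr [0.4834 0.201 ] corners [[0.475, 0.179], [0.476, 0.225], [0.492, 0.224], [0.491, 0.177]]
px [229.9 121.8] ctr [0.528  0.2751] corners [[0.512, 0.258], [0.522, 0.306], [0.544, 0.292], [0.534, 0.245]]
```

View pics/a3.png

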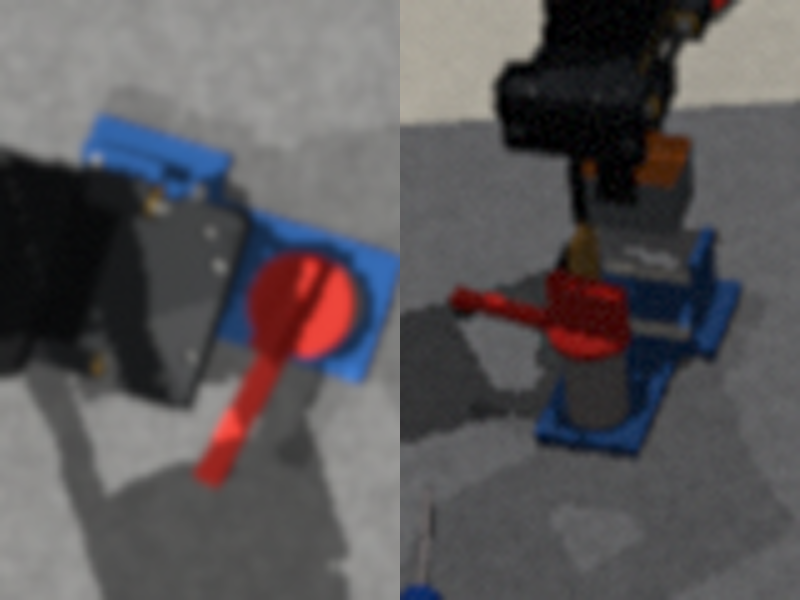

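The plug (dark end) hangs on the brass side, and the module sits roughly over the pocket. I apply a small correction and lower in stages, watching the force.

Emit:
play_rows --gripper '[1,1,1,1,1,1,1,1]' --delta_pos '[[-0.17,0.05,0.3],[-0.17,0.05,1],[-0.17,0.05,1.8],[-0.17,0.05,2.6],[-0.17,0.05,3.2],[-0.17,0.05,3.6],[-0.17,0.05,3.6],[-0.17,0.05,3.6]]' --turn '[[0,0,0],[0,0,0],[0,0,0],[0,0,0],[0,0,0],[0,0,0],[0,0,0],[0,0,0]]'

```text
time: 16.27
position: [0.5117, 0.2868, 0.0667]
tool_rot: [0.155, 0.988, 0.0, 0.0]
ft_force: [0.4, -0.4, -1.2]
grip_width: 0.0396
grip_force: 30.0
```

```bash
python3 - <<'E'
from h import *
delta([.5113,.2865,.0338],72.2)
print(robot.get_obs()["ft_force"],robot.get_obs()["moment"])
o=np.zeros((600,800,3),np.uint8)
for n in("top","side"):
    c=cam(n);i=c["color"]
    u,v=(120,235) if n=="top" else (222,145)
    o[:,(0 if n=="top" else 400):][:,:400]=cv2.resize(i[v-37:v+38,u-25:u+25],(400,600),interpolation=2)
cv2.imwrite("pics/a4.png",o[:,:,::-1])
E
```

```text
psi now 72.19 pos [0.5117 0.2868 0.0667] tilt [-0.0003  0.0003] -> delta cm [ 0.03 -0.04  3.29] turnz -0.00014784685962121458
[ 0.36783959 -0.39413756 -1.20692431] [-0.00810284 -0.02847641  0.03444463]
```

View pics/a4.png

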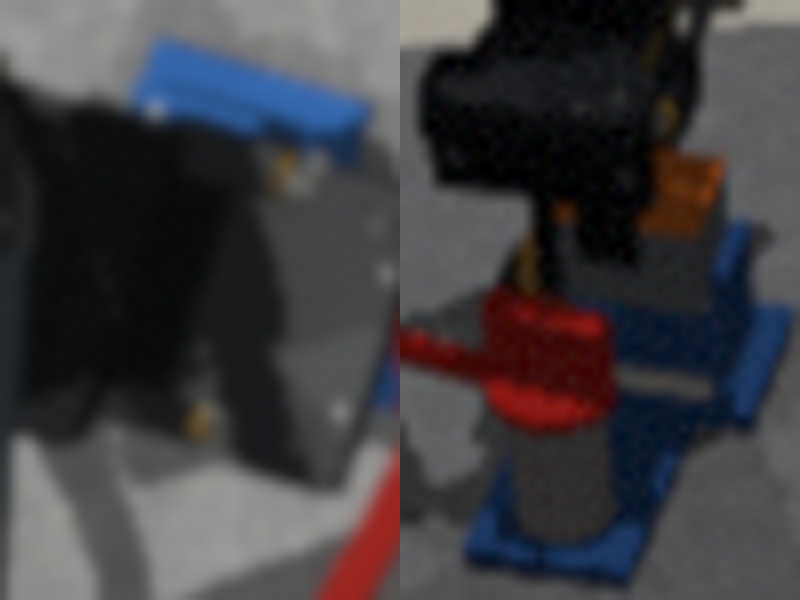

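The module's lower edge is already between the cheeks (side crop 560–708), with a small gap to the blue cheek and no contact force. I continue down.

Emit:
play_rows --gripper '[1,1,1,1,1,1,1,1]' --delta_pos '[[0.04,-0.03,0.5],[0.04,-0.03,1.2],[0.04,-0.03,1.8],[0.04,-0.03,2.3],[0.04,-0.03,2.6],[0.04,-0.03,2.8],[0.04,-0.03,2.9],[0.04,-0.03,2.9]]' --turn '[[0,0,0],[0,0,0],[0,0,0],[0,0,0],[0,0,0],[0,0,0],[0,0,0],[0,0,0]]'

```text
time: 17.38
position: [0.5111, 0.2866, 0.0376]
tool_rot: [0.155, 0.988, 0.0, 0.0]
ft_force: [0.5, 0.4, -2.3]
grip_width: 0.0394
grip_force: 30.0
```

Emit:
play_rows --gripper '[1,1,1,1,1]' --delta_pos '[[0,0,0.15],[0,0,0.25],[0,0,0.32],[0,0,0.37],[0,0,0.37]]' --turn '[[0,0,0],[0,0,0],[0,0,0],[0,0,0],[0,0,0]]'

```text
time: 18.0
position: [0.5111, 0.2866, 0.0338]
tool_rot: [0.155, 0.988, -0.0, 0.0]
ft_force: [-0.5, 0.0, -1.7]
grip_width: 0.0398
grip_force: 30.0
```

Emit:
play_rows --gripper '[1,1,1,1]' --delta_pos '[[0,0,0.05],[0,0,0.1],[0,0,0.1],[0,0,0.1]]' --turn '[[0,0,0],[0,0,0],[0,0,0],[0,0,0]]'

```text
time: 18.5
position: [0.5111, 0.2866, 0.0338]
tool_rot: [0.155, 0.988, 0.0, 0.0]
ft_force: [-1.5, -0.1, 6.0]
grip_width: 0.0399
grip_force: 30.0
```

It is seated: the TCP stopped at the expected 33.8 mm, with 6 N. I release, rise and check.

Emit:
play_rows --gripper '[0.1,0,-0.2,-0.4,-0.4,-0.4,-0.4,-0.4,-0.4,-0.4]' --delta_pos '[[0,0,-0.05],[0,0,-0.1],[0,0,-0.1],[0,0,-0.1],[0,0,-1],[0,0,-4],[0,0,-8],[0,0,-12],[0,0,-12],[0,0,-12]]' --turn '[[0,0,0],[0,0,0],[0,0,0],[0,0,0],[0,0,0],[0,0,0],[0,0,0],[0,0,0],[0,0,0],[0,0,0]]'

```text
time: 19.75
position: [0.5105, 0.2864, 0.1527]
tool_rot: [0.155, 0.988, -0.0, -0.0]
ft_force: [-0.0, -0.2, 0.3]
grip_width: 0.0608
grip_force: 0.0
```

```bash
python3 - <<'E'
from h import *
k=[.5111-.095*.3057,.2866-.095*.9521]
print("knob",k)
delta([k[0],k[1],.155],62.2)   # bar at 152 deg open -> closing axis 62
o=np.zeros((600,800,3),np.uint8)
for n in("top","side"):
    c=cam(n);i=c["color"];rects(c,.05,5,18,110,30)
    u,v=(130,240) if n=="top" else (218,150)
    o[:,(0 if n=="top" else 400):][:,:400]=cv2.resize(i[v-37:v+38,u-25:u+25],(400,600),interpolation=2)
cv2.imwrite("pics/a5.png",o[:,:,::-1])
E
```

```text
knob [0.4820585, 0.1961505]
psi now 72.19 pos [0.5105 0.2864 0.1527] tilt [ 0.0005 -0.0004] -> delta cm [-0.05 -9.46 -0.22] turnz 0.1743724438528198
px [200.5 102.5] ctr [0.7849 0.1009] corners [[0.8, 0.115], [0.8, 0.086], [0.77, 0.087], [0.77, 0.115]]
px [336.4 185.9] ctr [0.7847 0.066 ] corners [[0.77, 0.081], [0.803, 0.084], [0.799, 0.051], [0.766, 0.049]]
px [226.4 140.6] ctr [0.5143 0.2803] corners [[0.486, 0.263], [0.49, 0.312], [0.543, 0.298], [0.538, 0.25]]
```

View pics/a5.png

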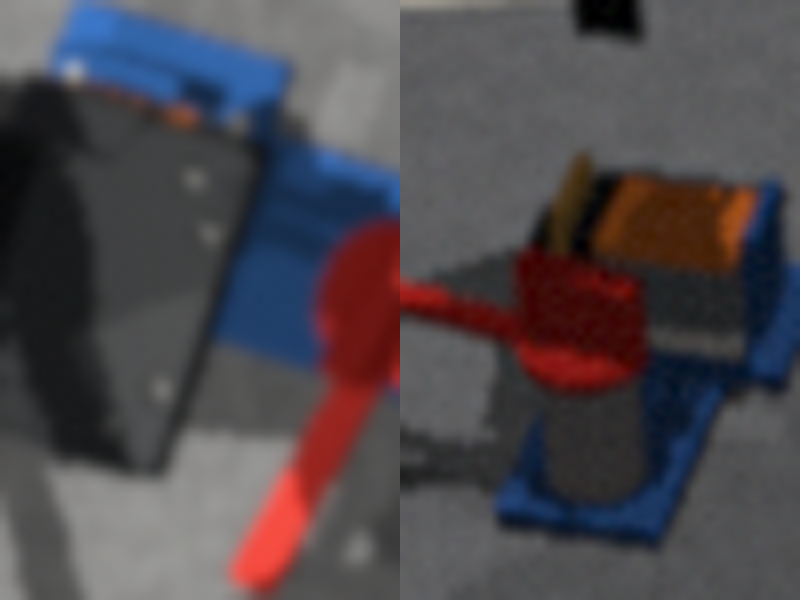

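The module sits home in the pocket with its black plug against the brass (side crop 600,215). Next is the knob.

Emit:
play_rows --gripper '[-0.4,-0.4,-0.4,-0.4,-0.4,-0.4,-0.4,-0.4]' --delta_pos '[[0,-3,0],[0,-6,0],[-0.1,-9.5,0],[-0.1,-9.5,2],[-0.1,-9.5,4.5],[-0.1,-9.5,6.5],[-0.1,-9.5,7.7],[-0.1,-9.5,7.7]]' --turn '[[0,0,0.08],[0,0,0.175],[0,0,0.175],[0,0,0.175],[0,0,0.175],[0,0,0.175],[0,0,0.175],[0,0,0.175]]'

```text
time: 20.85
position: [0.4819, 0.1956, 0.0745]
tool_rot: [0.241, 0.971, -0.001, -0.002]
ft_force: [-0.3, -0.2, 0.7]
grip_width: 0.061
grip_force: 0.0
```

Emit:
play_rows --gripper '[0,0.3,0.6,1,1,1,1]' --delta_pos '[[0,0,0],[0,0,0],[0,0,0],[0,0,0],[0,0,0],[0,0,0],[0,0,0]]' --turn '[[0,0,0],[0,0,0],[0,0,0],[0,0,0],[0,0,0],[0,0,0],[0,0,0]]'

```text
time: 21.72
position: [0.4837, 0.197, 0.076]
tool_rot: [0.241, 0.97, 0.001, 0.001]
ft_force: [0.9, 5.6, -0.6]
grip_width: 0.0117
grip_force: 30.0
```

```bash
python3 - <<'E'
from h import *
delta([0.4815,.1959,.075],62.2)
E
```

```text
psi now 62.09 pos [0.4837 0.197  0.076 ] tilt [-0.0006  0.0026] -> delta cm [ 0.14 -0.2   0.1 ] turnz -0.0018422298452476227
```

Emit:
play_rows --gripper '[1,1,1,1,1,1]' --delta_pos '[[0,0,0],[0,0,0],[0,0,0],[0,0,0],[0,0,0],[0,0,0]]' --turn '[[0,0,0.1],[0,0,0.22],[0,0,0.34],[0,0,0.46],[0,0,0.58],[0,0,0.7]]'

```text
time: 22.48
position: [0.483, 0.1965, 0.076]
tool_rot: [0.56, 0.828, 0.0, -0.0]
ft_force: [0.2, 2.7, 0.9]
grip_width: 0.0117
grip_force: 30.0
```

Emit:
play_rows --gripper '[1,1,1,1,1,1,1,1]' --delta_pos '[[0,0,0],[0,0,0],[0,0,0],[0,0,0],[0,0,0],[0,0,0],[0,0,0],[0,0,0]]' --turn '[[0,0,0.12],[0,0,0.24],[0,0,0.36],[0,0,0.48],[0,0,0.58],[0,0,0.67],[0,0,0.69],[0,0,0.69]]'

```text
time: 23.48
position: [0.4821, 0.1963, 0.0759]
tool_rot: [0.806, 0.592, -0.0, -0.001]
ft_force: [-3.1, 4.3, 3.7]
grip_width: 0.012
grip_force: 30.0
```

Emit:
play_rows --gripper '[0.5,0,-0.4,-0.4,-0.4,-0.4,-0.4,-0.4,-0.4,-0.4,-0.4,-0.4]' --delta_pos '[[0,0,0],[0,0,0],[0,0,0],[0,0,-3],[0,0,-7],[0,0,-11],[0,0,-15],[-5,0,-15],[-11,0,-15],[-17,0,-15],[-23,0,-15],[-23,0,-15]]' --turn '[[0,0,0],[0,0,0],[0,0,0],[0,0,0],[0,0,0],[0,0,0],[0,0,0],[0,0,0],[0,0,0],[0,0,0],[0,0,0],[0,0,0]]'

```text
time: 24.98
position: [0.4131, -0.0273, 0.226]
tool_rot: [0.809, 0.588, -0.0, 0.0]
ft_force: [0.2, 1.6, -0.5]
grip_width: 0.0606
grip_force: 0.0
```

```bash
python3 - <<'E'
from h import *
o=np.zeros((600,800,3),np.uint8)
for n in("top","side"):
    c=cam(n);i=c["color"];print(n);rects(c,.05,5,18,110,30)
    u,v=(130,240) if n=="top" else (218,150)
    o[:,(0 if n=="top" else 400):][:,:400]=cv2.resize(i[v-45:v+45,u-30:u+30],(400,600),interpolation=2)
cv2.imwrite("pics/a6.png",o[:,:,::-1])
E
```

```text
top
px [110.3 243.6] ctr [0.476  0.2962] corners [[0.478, 0.318], [0.488, 0.315], [0.474, 0.274], [0.464, 0.277]]
px [116.9 225.8] ctr [0.5141 0.2826] corners [[0.496, 0.311], [0.547, 0.295], [0.532, 0.254], [0.482, 0.27]]
px [200.5 102.5] ctr [0.7849 0.1009] corners [[0.8, 0.115], [0.8, 0.086], [0.77, 0.087], [0.77, 0.115]]
side
px [336.4 185.9] ctr [0.7847 0.066 ] corners [[0.77, 0.081], [0.803, 0.084], [0.799, 0.051], [0.766, 0.049]]
px [226.4 140.5] ctr [0.5141 0.281 ] corners [[0.486, 0.265], [0.49, 0.314], [0.543, 0.298], [0.537, 0.249]]
```

View pics/a6.png

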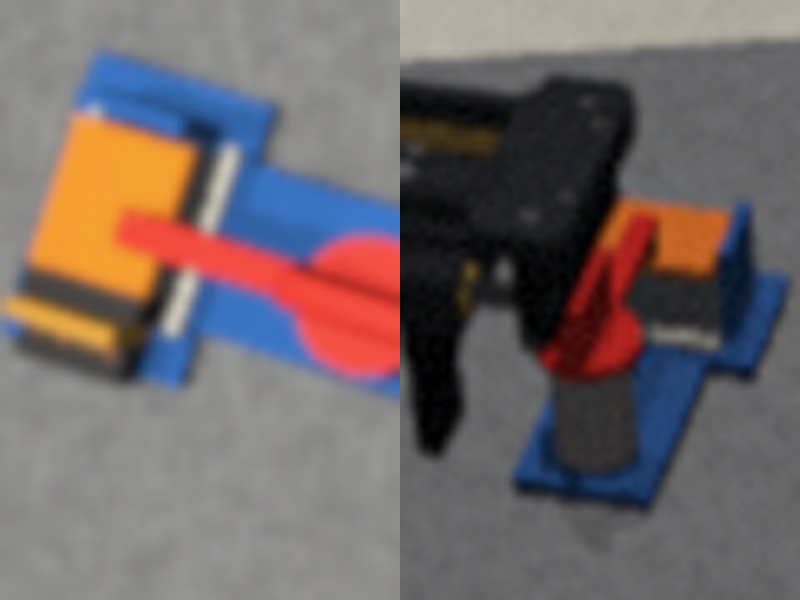

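The clamp arm lies over the seated module (top crop 130,230), the plug is at the brass, and the hand is clear. I hand the job in.

```bash
python3 -c "
from rig import robot
print(robot.hand_in())"
```

```text
the job is handed in; nothing more can be done
None
```

I placed the orange module in the nest with its plug end at the brass plate, turned the clamp shut over it, and handed the job in at about 25 s; the hand-in returned no verdict.

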